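# Set out the print batch for its photo

### The arm

A 7-joint arm with a two-finger parallel gripper is mounted at the origin on the work surface. World frame = base frame: x ahead of the robot, y to its left, z up, the work surface at z = 0. Lengths are in mm, angles in rad, forces in N, time in s.
With the tool pointing down it reaches from about 400 to 875 mm from the base axis. Payload 4.4 kg.
Tool frame: the origin (TCP) lies at the very end of the fingers, on their centre line; the grasp point (between the pads) lies 19 mm behind it; z points along the fingers, y is the line along which they close (so a half turn about z gives the same grasp; the last joint's range is limited). The gripper opens to 85 mm and grips with 20 to 120 N. Pads are 22 mm wide; open, the fingers measure 114 mm over their backs; the gripper's body (76 mm by 85 mm) begins 54 mm behind the grasp point. The pads swing forward as they close: fully open they stand 13 mm farther back than shut.
Start: joints at [-1.405, 0.628, 0.038, 1.517, -0.027, 0.996, -0.02], TCP at [149.299, 632.635, 231.313] pointing down, gripper open.
Joint ranges: [-3.06, 3.06], [-0.37, 2.12], [-1.25, 1.32], [0.18, 2.47], [-1.1, 4.24], [0.23, 1.98], [-2.94, 2.94]. Speed limits (rad/s): [2.57, 2.57, 3.14, 3.14, 3.14, 3.14, 3.14].

### API

Orientations are given as [roll, pitch, yaw] about the fixed x, y, z axes, in that order (R = Rz(yaw) Ry(pitch) Rx(roll)).
In Python, from cell import read_state, get_image, camera_info, finish_job gives the robot as it stands.
- The arm moves only by the tool play_rows, never from a script. Its argument "deltas" is one flat list of numbers, 7 for each row, row after row: the shift along the tool's x, y, z in mm, then the turn, a rotation vector about the tool's x, y, z in rad, then the opening, from 0 (shut) to 1 (fully open). In form: [dx, dy, dz, ax, ay, az, grip, dx, dy, dz, ax, ay, az, grip, ...]. A call has 1 to 10 rows; each row is the pose to reach, as a shift and turn from the pose commanded when the call began, along the tool's axes at that moment; what a row does not reach only later rows make up. A row lasts 1/8 s, in which the tool goes at most 62.5 mm and 10.7 degrees, less where a joint would pass 70% of its speed; a pose out of reach is approached as far as the arm can. A call with a gripper value outside its range is refused whole. The fingers move at their own pace and stop on an object; the grip force is fixed at half the most. Time passes only in rows, so rows that repeat a pose let the fingers close. It gives the time, the measured TCP pose, the force, the opening and the grip force at its end, in the units of the state.
- read_state(): the state, without advancing time (a new reading comes with each control period).
- get_image(name): name is "side" or "top"; returns the picture (400x640x3 uint8, red, green, blue); there is no depth.
- camera_info(name): a dict with "fx", "fy", "cx", "cy" (pixels), "T" (4x4, takes a point from camera to world coordinates). Camera axes: x right, y down, z forward; pixel columns grow to the right and rows downward; lengths in mm; the calibration is good to about 2 mm. A picture is of the moment at which its call begins. camera_info takes no time and is no camera call.
- finish_job(): hands the job in; it is judged then, once.
The state is a dict: "clock": time; "qpos": joint angles; "qd": joint speeds; "tau": joint torques, N m; "eef_pos": TCP position; "tool_rot": TCP orientation; "force": force on the tool from outside, world axes, zero at the start; "torque": the same for the moment, N m; "width": finger opening in mm; "gripper_force": force on a finger pad.
Only numpy, scipy, OpenCV 4.12 (cv2) and the standard library are available. Lean on these libraries where they do the work, as an engineer would, in place of code of your own. Each camera call takes 0.05 s, during which the arm holds its last target. There are 200 camera calls.

### The job

Set out four finished prints from the dark print plate on the pale photo board, around the tall vase that is already fixed there. Stand the round riser disc to the left (as the robot sees it) of the tall vase in a row parallel to the board's front edge, 170 mm from centre to centre, stand the small vase centred on top of the riser, and the gear midway between the tall vase and the riser, hub up. Then stand the T-bracket straight behind the gear (towards the board's back strip), 90 mm centre to centre, upright and with its long wall parallel to the back strip, and leave the test ring, scraper and glue bottle where they are.

Things in the scene. Friction and masses are not known exactly. Their poses are not given: they have to be found in the camera images.
- photo_board: Pale photo board fixed to the bench, 220 (x, front to back) x 320 (y) x 8 mm thick. Along its back edge, away from the robot, an aluminium strip 8 mm wide stands 14 mm above it; the front is opposite. Origin: centre of underside, at bench height. x points back, y left, z up; left and behind are the board's own directions. Turned up to 0.3 rad.
- tall_vase_center (a point): Tall wavy silver vase, 56 mm across at the widest, 90 mm tall, fixed on the right half of the board and not to be moved. Point: on its axis, half-way up (45 mm above the board). Its axes are parallel to the board's (x back, y left, z up).
- print_plate: Dark steel print plate fixed to the bench, 240 x 240 x 6 mm thick, with a tab on its front edge. Origin: centre of the underside, at bench height; x points to its back, z up. The four prints and the test ring stand upright on it at the start, in its four corners and middle in any order, centres 90 mm or more apart.
- riser_center (a point): Riser: plain solid round disc, 60 mm diameter, 25 mm high, 60 g. Point: its centre, half-way up (12.5 mm above its underside). Flat top and bottom. z up.
- small_vase_center (a point): Small wavy silver vase, 44 mm across at the widest, 36 mm at the waist, foot 34 mm, 56 mm tall, 50 g. Point: on its axis, half-way up (28 mm above its foot), about at the waist. z up.
- gear_center (a point): Gear with hub: toothed disc 52 mm across and 16 mm thick, with a round hub 24 mm in diameter rising 26 mm above it (42 mm in all), 60 g. Point: on its axis, half-way up (21 mm above its underside). z up, hub on top.
- bracket_center (a point): T-bracket: flat foot 46 (its x) x 50 (its y) x 8 mm thick with four dark screw-hole dots, and on the middle of it a wall 10 mm thick (across x), 50 mm long (along y) reaching 46 mm above the underside, 60 g. Point: in the middle of the wall, 23 mm above the underside. z up; x is across the wall, y along it; turned up to 0.6 rad from the print plate at the start.
- test_ring_center (a point): Bystander: printed open ring, 44 mm outside and 32 mm inside diameter, 18 mm high, standing on the print plate; it stays there. Point: on its axis, half-way up (9 mm above its underside).
- scraper_grip (a point): Bystander: scraper, 200 mm long, lying on the bench beyond the boards; it stays there. Point: on its handle.
- glue_bottle_center (a point): Bystander: small white bottle, 36 mm diameter, 90 mm tall, standing on the bench beyond the boards; it stays there. Point: on its axis, half-way up.
Not all that is in view belongs to the job. Leave any red look-alike of the part that bears small_vase_center alone. Leave any green look-alike of the part that bears bracket_center alone.

How it is judged (in metres and radians):
At the end, for the whole second after the job is handed in: Riser 170 mm left of tall vase, in row, each +-13 mm; small vase on it within 10 mm; gear hub up, 72-98 mm from tall vase and riser, within 15 mm of row; bracket 77-103 mm from gear, 70-110 mm behind row, 65-105 mm left of tall vase, wall parallel within 0.26 rad; all upright (0.12 rad), at rest (y of riser_center in the frame of tall_vase_center between 0.157 and 0.183 m and x of riser_center in the frame of tall_vase_center between -0.013 and 0.013 m and z of riser_center in the frame of photo_board between 0.0165 and 0.0245 m and horizontal distance between small_vase_center and riser_center below 0.01 m and z of small_vase_center in the frame of photo_board between 0.057 and 0.065 m and x of gear_center in the frame of tall_vase_center between -0.015 and 0.015 m and horizontal distance between gear_center and tall_vase_center between 0.072 and 0.098 m and horizontal distance between gear_center and riser_center between 0.072 and 0.098 m and z of gear_center in the frame of photo_board between 0.025 and 0.033 m and horizontal distance between bracket_center and gear_center between 0.077 and 0.103 m and y of bracket_center in the frame of tall_vase_center between 0.065 and 0.105 m and x of bracket_center in the frame of tall_vase_center between 0.07 and 0.11 m and z of bracket_center in the frame of photo_board between 0.027 and 0.035 m and angle between the y axis of bracket_center and the y axis of photo_board, either way round below 0.26 rad and angle between each of riser_center, small_vase_center, gear_center, bracket_center's own z axis and vertical below 0.12 rad and linear speed of each of riser, small_vase, gear, bracket below 0.02 m/s and angular speed of each of riser, small_vase, gear, bracket below 0.2 rad/s); the robot touches nothing.
It fails at once if the test ring is moved by more than 20 mm (distance of test_ring_center from where it was at the start of the episode above 0.02 m).
It fails at once if the scraper is moved by more than 20 mm (distance of scraper_grip from where it was at the start of the episode above 0.02 m).
It fails at once if the glue bottle is moved by more than 20 mm (distance of glue_bottle_center from where it was at the start of the episode above 0.02 m).
It also fails if it takes over 102 s, if anything falls off the work surface, if the arm or the gripper's body presses on something with over 40 N, if the wrist force passes 120 N, or if a joint passes its speed limit or range.

## Working session

There is one attempt and no reset: what is moved stays moved. The work goes in short steps, Python scripts to look and compute and a tool call to move; the robot and the scene stay as the last step left them, time stands still between calls to the robot, and variables do not carry over. Pictures are saved under pics/ and viewed, at most 14 in all, crops included, and the job is handed in when it is done.

Besides the shell and the picture viewer there is one more tool, called after ">>>" by a JSON object that holds its "api" and its "payload", one argument or row to a line. play_rows: Moves the arm, as the interface text tells. Its arguments: {"type":"object","properties":{"deltas":{"type":"array"}},"required":["deltas"]}

```bash
mkdir -p pics
python3 - <<'E'
from cell import *
import cv2
for n in("top","side"):
    c=camera_info(n);print(n,c)
    cv2.imwrite(f"pics/{n}0.png",get_image(n)[:,:,::-1])
print(read_state())
E
```

```text
top {'fx': 395.3255585572852, 'fy': 395.3255585572852, 'cx': 325.3999103791712, 'cy': 200.15069765891002, 'T': array([[-1.61102534e-02, -9.99318494e-01,  3.32115458e-02,
         5.69300832e+02],
       [-9.99586742e-01,  1.68876934e-02,  2.32626538e-02,
         1.28158195e+01],
       [-2.38076665e-02, -3.28230536e-02, -9.99177583e-01,
         1.12430862e+03],
       [ 0.00000000e+00,  0.00000000e+00,  0.00000000e+00,
         1.00000000e+00]])}
side {'fx': 386.6041802989798, 'fy': 386.6041802989798, 'cx': 324.60560677597135, 'cy': 195.47600369751945, 'T': array([[-6.82245093e-01, -4.74918030e-01,  5.55872735e-01,
         1.16058163e+02],
       [-7.31033196e-01,  4.55065236e-01, -5.08434949e-01,
         4.92267780e+02],
       [-1.14934331e-02, -7.53238671e-01, -6.57646869e-01,
         6.44142405e+02],
       [ 0.00000000e+00,  0.00000000e+00,  0.00000000e+00,
         1.00000000e+00]])}
{'clock': 0.1, 'qpos': array([-1.40478268,  0.62926486,  0.03845967,  1.51823123, -0.02698524,
        0.99631263, -0.02001693]), 'qd': array([-0.00078226, -0.00279077,  0.00153739, -0.00144457,  0.00165431,
        0.00074624, -0.00028653]), 'tau': array([ 2.85176226e-03, -5.64529538e+01,  1.23001747e+00, -1.93971777e+01,
        1.10959739e-02,  5.36154024e-03, -2.60917581e-07]), 'eef_pos': array([149.18990737, 632.08692161, 230.48581475]), 'tool_rot': array([-3.13989540e+00,  3.81562167e-05,  2.90975891e+00]), 'force': array([-0.1079325 , -0.49314261, -0.6221234 ]), 'torque': array([0.00630388, 0.01962502, 0.01319269]), 'gripper_force': 0.0, 'width': 85.44654504099593}
```

View pics/top0.png

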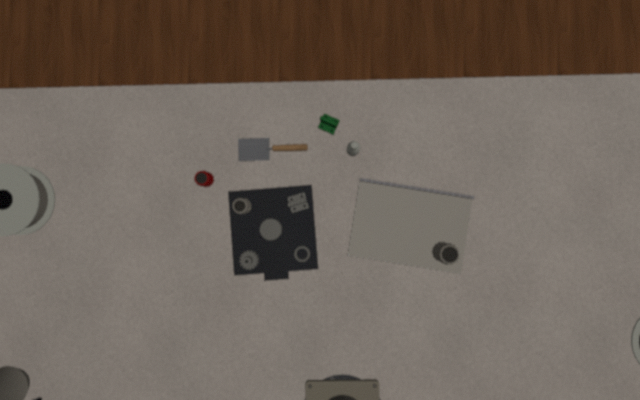

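View pics/side0.png

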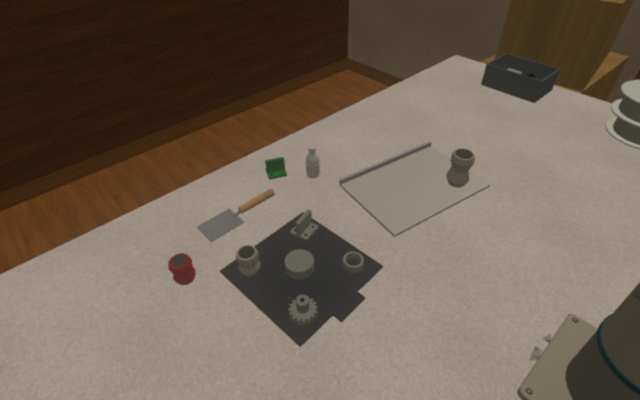

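The top view shows, on the dark plate, a silver small vase at (241,206), the bracket (298,203), riser (270,230), gear (249,260) and ring (302,254). The tall vase is at (448,253).

The look-alikes are the red vase at (204,179) and the green bracket at (328,124), both off the plate. The grey ones on the plate are the ones meant, since the prints start on the plate and the red and green ones are excluded. I'll confirm this in an enlarged crop.

Run:
```python
import cv2,numpy as np
t=cv2.imread("pics/top0.png");s=cv2.imread("pics/side0.png")
cr=lambda im,x,y,w,h,k:cv2.convertScaleAbs(cv2.resize(im[y:y+h,x:x+w],None,fx=k,fy=k,interpolation=cv2.INTER_CUBIC),alpha=1.5)
a=cr(t,225,180,100,100,6);cv2.imwrite("pics/c1.png",a)
b=cr(t,340,170,140,108,5);c=cr(s,215,200,175,140,4)
cv2.imwrite("pics/c2.png",b);cv2.imwrite("pics/c3.png",c)
```

```text
(no output)
```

View pics/c1.png

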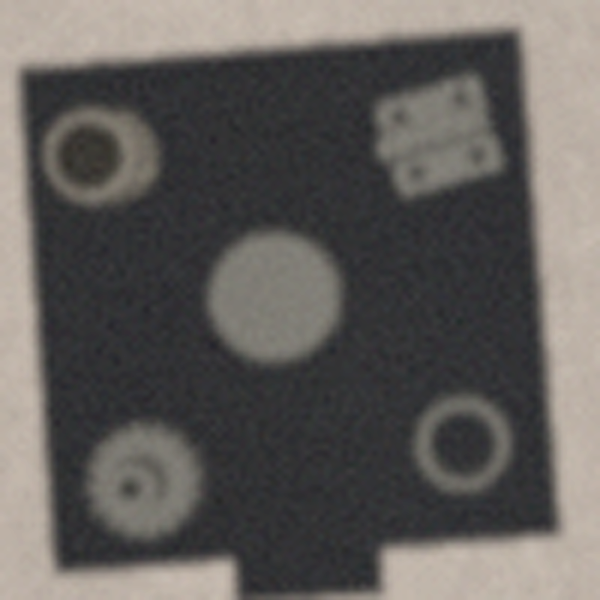

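View pics/c2.png

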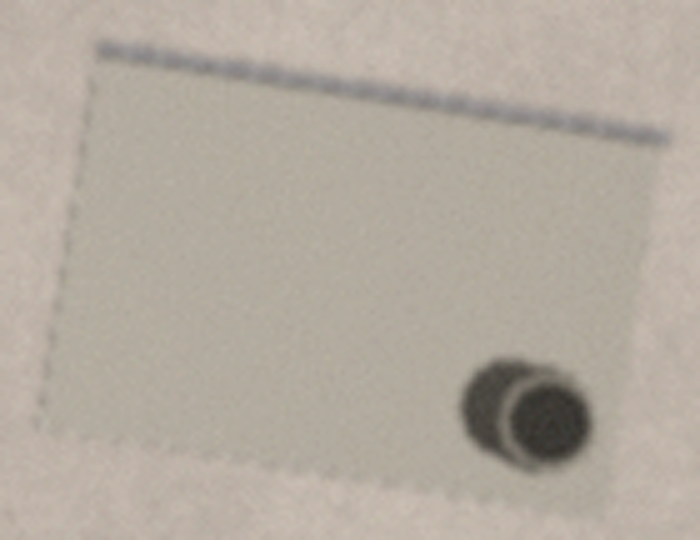

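View pics/c3.png

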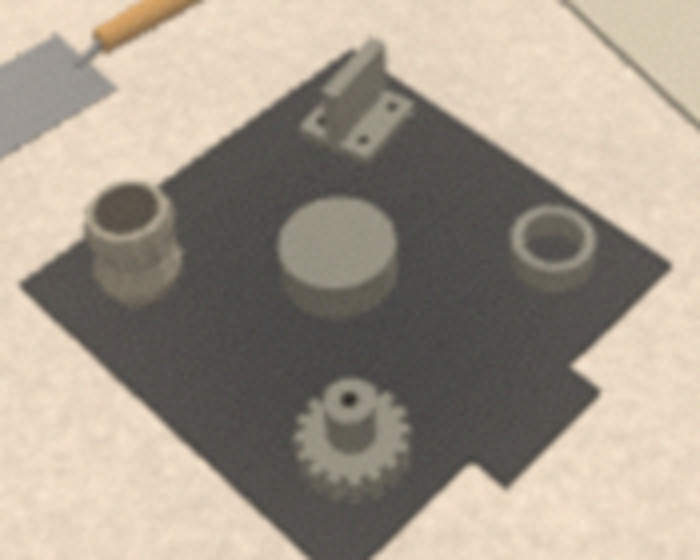

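```bash
cat > h.py <<'E'
from cell import *
import numpy as np
def ray(n,u,v,z):
    c=camera_info(n);T=c["T"];d=T[:3,:3]@[(u-c["cx"])/c["fx"],(v-c["cy"])/c["fy"],1];o=T[:3,3]
    return (o+d*(z-o[2])/d[2])[:2]
def shift(p,yaw):
    "tool-frame move for current pose to world p, tool down, closing line turned to yaw mod pi"
    from scipy.spatial.transform import Rotation as R
    s=read_state();r=R.from_euler("xyz",s["tool_rot"])
E
python3 - <<'E'
from h import *
np.set_printoptions(precision=1,suppress=True)
A=lambda x,y:(225+(x+.5)/6-.5,180+(y+.5)/6-.5)
B=lambda x,y:(340+(x+.5)/5-.5,170+(y+.5)/5-.5)
C=lambda x,y:(215+(x+.5)/4-.5,200+(y+.5)/4-.5)
for nm,x,y,z in[("vase",92,155,62),("riser",274,296,31),("gearhub",130,488,48),("geardisc",145,480,22),("ring",463,443,24),("h1",400,118,14),("h2",462,98,14),("h3",418,173,14),("h4",477,157,14)]:print(nm,ray("top",*A(x,y),z))
for nm,x,y,z in[("tall",549,422,98),("FL",38,430,8),("FR",608,520,8),("SL",97,46,22),("SR",668,136,22)]:print(nm,ray("top",*B(x,y),z))
for nm,x,y,z in[("vase",127,208,62),("riser",340,247,31),("gearhub",349,399,48),("ring",553,238,24),("h2",391,106,14),("h4",363,140,14),("h1",322,121,14)]:print("side",nm,ray("side",*C(x,y),z))
for nm,x,y,z in[("tall",462,154,98),("FLx",397,231,8),("FR",489,185,8),("BLs",341,183,8)]:print("side",nm,ray("side",x,y,z))
E
```

```text
vase [594.3 268.8]
riser [528.5 192.4]
gearhub [443.1 256.2]
geardisc [443.7 255. ]
ring [459.  106.5]
h1 [610.4 134.8]
h2 [619.3 105.5]
h3 [584.4 126.7]
h4 [591.5  98.9]
tall [ 459.7 -279.5]
FL [449.5 -19.9]
FR [ 395.3 -336.3]
SL [663.9 -56.2]
SR [ 608.3 -370.7]
side vase [591.8 268.1]
side riser [521.3 192.7]
side gearhub [440.9 254.2]
side ring [455.1 106.3]
side h2 [590.5  97.5]
side h4 [581.5 126.2]
side h1 [608.5 133.4]
side tall [ 458.6 -275.9]
side FLx [451.6 -34.4]
side FR [ 392.1 -331.6]
side BLs [660.3 -63.9]
```

```bash
cat > h.py <<'E'
from cell import *
import numpy as np
from scipy.spatial.transform import Rotation as R
TH=-0.172; TV=np.array([459.,-278.])
X=np.array([np.cos(TH),np.sin(TH)]);Y=np.array([-X[1],X[0]])
def ray(n,u,v,z):
    c=camera_info(n);T=c["T"];d=T[:3,:3]@[(u-c["cx"])/c["fx"],(v-c["cy"])/c["fy"],1];o=T[:3,3]
    return (o+d*(z-o[2])/d[2])[:2]
def go(p,z,th=TH,cur=None):
    "tool-frame row (mm, rotvec) to world p, height z, tool down, closing line at angle th"
    s=read_state();r=R.from_euler("xyz",s["tool_rot"]);g=R.from_euler("xyz",[np.pi,0,th+np.pi/2])
    d=r.inv().apply(np.append(p,z)-s["eef_pos"]);return np.round(d,1),np.round((r.inv()*g).as_rotvec(),3)
E
python3 - <<'E'
from h import *
riser=np.array([526,192.5]);vase=np.array([593,268.5]);gear=np.array([442.5,255.2]);br=np.array([600,116])
print(go(riser,100))
tg={"riser":TV+170*Y,"vase":TV+170*Y,"gear":TV+85*Y,"br":TV+85*Y+90*X}
for n,p in dict(riser=riser,vase=vase,gear=gear,br=br).items():print(n,"board coords",(p-TV)@X,(p-TV)@Y,"target",tg[n])
E
```

```text
(array([-467.7, -341. ,  131.1]), array([-1.000e-03,  1.000e-03,  1.511e+00]))
riser board coords -14.51619378789158 475.0247678994353 target [ 488.09604042 -110.50844668]
vase board coords 38.487541508991995 561.3706076635948 target [ 488.09604042 -110.50844668]
gear board coords -107.51540811719688 522.5083032999501 target [ 473.54802021 -194.25422334]
br board coords 71.4851123134917 412.31890414766025 target [ 562.22001902 -209.65800945]
```

>>> {"api": "play_rows", "payload": {
  "deltas": [-47,-34,10,0,0,0.15,1,-94,-68,20,0,0,0.3,1,-140,-102,30,0,0,0.45,1,-187,-136,40,0,0,0.6,1,-234,-170,50,0,0,0.75,1,-281,-205,60,0,0,0.9,1,-327,-239,70,0,0,1.06,1,-374,-273,80,0,0,1.21,1,-421,-307,90,0,0,1.36,1,-468,-341,100,0,0,1.51,1]
}}

```text
clock: 1.35
eef_pos: [527.3, 191.9, 130.8]
tool_rot: [-3.141, -0.0, 1.395]
force: [0.7, 0.0, 0.4]
width: 85.5
gripper_force: 0.0
```

Run:
```python
from h import *
print(go([526,192.5],8),read_state()["eef_pos"])
```

```text
(array([  0.4,  -1.4, 122.8]), array([-0.   , -0.   , -0.004])) [527.32290561 191.878382   130.76129497]
```

>>> {"api": "play_rows", "payload": {
  "deltas": [0,-1,60,0,0,0,1,0,-1,100,0,0,0,1,0,-1,123,0,0,0,1,0,-1,123,0,0,0,1,0,-1,123,0,0,0,0,0,-1,123,0,0,0,0,0,-1,123,0,0,0,0,0,-1,123,0,0,0,0,0,-1,123,0,0,0,0]
}}

```text
clock: 2.48
eef_pos: [526.4, 193.7, 10.1]
tool_rot: [3.139, -0.001, 1.4]
force: [-1.2, -1.1, 6.2]
width: 57.3
gripper_force: 64.5
```

>>> {"api": "play_rows", "payload": {
  "deltas": [0,0,-20,0,0,0,0,0,0,-60,0,0,0,0,0,0,-90,0,0,0,0,0,0,-90,0,0,0,0]
}}

```text
clock: 2.98
eef_pos: [527.4, 194.3, 101.4]
tool_rot: [3.136, -0.003, 1.4]
force: [1.9, 0.6, -1.0]
width: 57.6
gripper_force: 64.3
```

Run:
```python
from h import *
import cv2
print(go(TV+170*Y,100),read_state()["width"])
s=get_image("side")[:,:,::-1];t=get_image("top")[:,:,::-1]
cr=lambda im,x,y,w,h,k:cv2.resize(im[y:y+h,x:x+w],None,fx=k,fy=k,interpolation=cv2.INTER_CUBIC)
cv2.imwrite("pics/g1.png",cr(s,200,140,200,180,3))
```

```text
(array([-307. ,   13. ,    0.4]), array([ 0.005, -0.003,  0.001])) 57.606306949453604
```

View pics/g1.png

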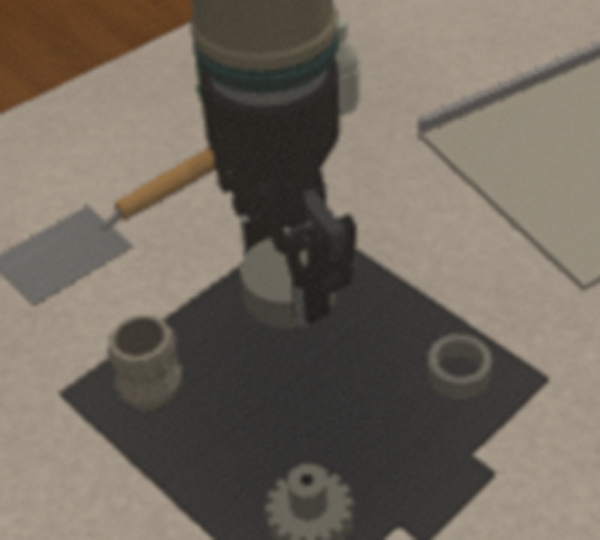

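>>> {"api": "play_rows", "payload": {
  "deltas": [-50,2,0,0,0,0,0,-100,4,0,0,0,0,0,-155,7,0,0,0,0,0,-210,9,0,0,0,0,0,-260,11,0,0,0,0,0,-307,13,0,0,0,0,0,-307,13,30,0,0,0,0,-307,13,60,0,0,0,0,-307,13,60,0,0,0,0,-307,13,60,0,0,0,0]
}}

```text
clock: 4.32
eef_pos: [485.9, -111.3, 38.4]
tool_rot: [-3.141, 0.0, 1.4]
force: [1.0, -0.3, -0.0]
width: 57.6
gripper_force: 64.4
```

Run:
```python
from h import *
print(go(TV+170*Y,13),read_state()["eef_pos"])
```

```text
(array([ 1.2,  2. , 25.4]), array([-0.   ,  0.   ,  0.001])) [ 485.9402557  -111.32737006   38.42806535]
```

>>> {"api": "play_rows", "payload": {
  "deltas": [2,2,15,0,0,0,0,2,2,23,0,0,0,0,2,2,25,0,0,0,0,2,2,26,0,0,0,0,2,2,26,0,0,0,1,2,2,26,0,0,0,1,2,2,26,0,0,0,1,2,2,0,0,0,0,1,2,2,-60,0,0,0,1,2,2,-100,0,0,0,1]
}}

```text
clock: 5.58
eef_pos: [488.7, -109.9, 140.5]
tool_rot: [3.14, 0.0, 1.399]
force: [1.8, -0.4, -0.2]
width: 85.5
gripper_force: 0.0
```

Run:
```python
from h import *
print(go([593,268.5],140),read_state()["eef_pos"])
```

```text
(array([390.7,  38.2,   0.5]), array([0.002, 0.   , 0.001])) [ 488.7395592  -109.91688775  140.45213422]
```

>>> {"api": "play_rows", "payload": {
  "deltas": [56,5,0,0,0,0,1,112,11,0,0,0,0,1,168,16,0,0,0,0,1,224,22,0,0,0,0,1,280,27,0,0,0,0,1,336,33,0,0,0,0,1,391,38,0,0,0,0,1,391,38,30,0,0,0,1,391,38,30,0,0,0,1]
}}

```text
clock: 6.7
eef_pos: [590.0, 268.8, 106.1]
tool_rot: [-3.137, 0.003, 1.401]
force: [-0.2, -1.0, -0.1]
width: 85.3
gripper_force: 0.0
```

Run:
```python
from h import *
import cv2
print(go([593,268.5],17),read_state()["eef_pos"])
t=get_image("top")[:,:,::-1];s=get_image("side")[:,:,::-1]
cr=lambda im,x,y,w,h,k:cv2.convertScaleAbs(cv2.resize(im[y:y+h,x:x+w],None,fx=k,fy=k,interpolation=cv2.INTER_CUBIC),alpha=1.5)
cv2.imwrite("pics/p1.png",np.vstack([cr(t,340,190,140,80,4),cr(s,340,140,140,80,4)[:,:560]]))
```

```text
(array([ 0.5,  3.4, 89.1]), array([-0.005,  0.003,  0.002])) [590.02054044 268.83106372 106.0688504 ]
```

View pics/p1.png

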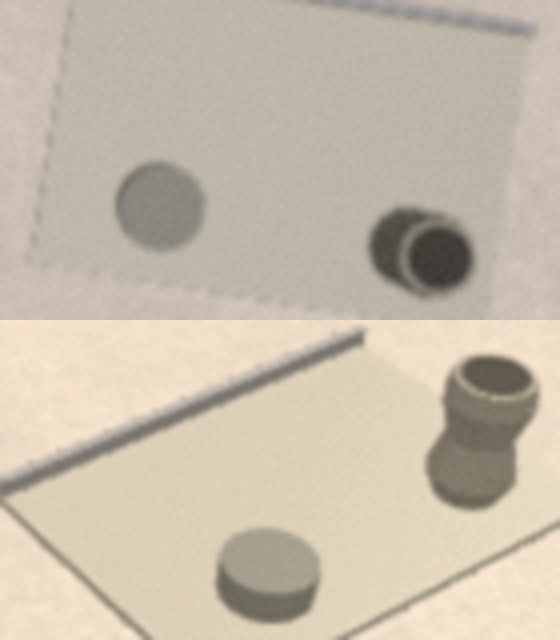

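The riser stands upright on the board, with its top at (160,206) in the top crop and (268,242) in the side crop.

Run:
```python
from h import *
f=lambda n,x,y,ox,oy,z:ray(n,ox+(x+.5)/4-.5,oy+(y+.5)/4-.5,z)
r=[f("top",160,206,340,190,33),f("side",268,242,340,140,33)]
v=[f("top",437,257,340,190,98),f("side",493,58,340,140,98)]
for a,b in zip(r,v):print(a,b,(a-b)@X,(a-b)@Y)
print(read_state()["eef_pos"])
```

```text
[ 490.55982636 -108.80457278] [ 460.05260302 -278.15428838] 1.0723297349363428 172.07227248360127
[ 486.33777108 -108.7466101 ] [ 456.85159214 -276.93165515] 0.2656884888766733 170.75003231969487
[592.40149116 267.85636968 108.64155506]
```

>>> {"api": "play_rows", "payload": {
  "deltas": [0,3,40,0,0,0,1,0,3,80,0,0,0,1,0,3,89,0,0,0,1,0,3,89,0,0,0,1,0,3,89,0,0,0,0,0,3,89,0,0,0,0,0,3,89,0,0,0,0,0,3,89,0,0,0,0,0,3,89,0,0,0,0]
}}

```text
clock: 7.92
eef_pos: [595.8, 269.1, 20.9]
tool_rot: [3.14, -0.001, 1.4]
force: [-1.3, -0.3, 5.6]
width: 40.7
gripper_force: 59.3
```

>>> {"api": "play_rows", "payload": {
  "deltas": [0,0,-30,0,0,0,0,0,0,-80,0,0,0,0,0,0,-100,0,0,0,0,0,0,-100,0,0,0,0]
}}

```text
clock: 8.43
eef_pos: [596.1, 269.1, 120.9]
tool_rot: [3.139, -0.002, 1.4]
force: [-0.3, 0.3, -0.4]
width: 41.2
gripper_force: 60.2
```

Run:
```python
from h import *
print(go(np.array([488.4,-108.8])+1.1*Y,80),read_state()["eef_pos"],read_state()["width"])
```

```text
(array([-389.7,  -42.1,   40. ]), array([ 0.002, -0.002,  0.001])) [596.13725096 269.11153999 120.88033522] 41.22015195271217
```

>>> {"api": "play_rows", "payload": {
  "deltas": [-55,-6,0,0,0,0,0,-110,-12,0,0,0,0,0,-165,-18,0,0,0,0,0,-220,-24,0,0,0,0,0,-275,-30,0,0,0,0,0,-330,-36,10,0,0,0,0,-375,-40,25,0,0,0,0,-390,-42,40,0,0,0,0,-390,-42,50,0,0,0,0,-390,-42,50,0,0,0,0]
}}

```text
clock: 9.68
eef_pos: [486.7, -107.0, 67.9]
tool_rot: [-3.138, -0.001, 1.401]
force: [-0.4, -0.5, -0.4]
width: 41.4
gripper_force: 60.2
```

Run:
```python
from h import *
import cv2
print(go(np.array([488.4,-108.8])+1.1*Y,49),read_state()["eef_pos"])
s=get_image("side")[:,:,::-1];t=get_image("top")[:,:,::-1]
cr=lambda im,x,y,w,h,k:cv2.convertScaleAbs(cv2.resize(im[y:y+h,x:x+w],None,fx=k,fy=k,interpolation=cv2.INTER_CUBIC),alpha=1.5)
cv2.imwrite("pics/p2.png",cr(s,340,100,150,130,4))
```

```text
(array([-0.4,  2. , 18.9]), array([-0.003, -0.001,  0.002])) [ 486.72127945 -107.03330753   67.92102477]
```

View pics/p2.png

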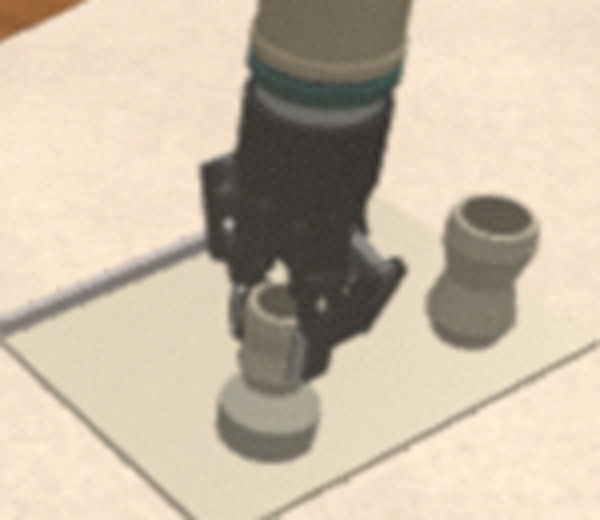

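The vase is held upright, with its foot over the riser.

>>> {"api": "play_rows", "payload": {
  "deltas": [0,0,10,0,0,0,0,0,0,16,0,0,0,0,0,0,18,0,0,0,0,0,0,19,0,0,0,0,0,0,19,0,0,0,0]
}}

```text
clock: 10.4
eef_pos: [487.6, -108.6, 50.4]
tool_rot: [3.141, 0.0, 1.4]
force: [-0.0, 0.6, -0.6]
width: 41.5
gripper_force: 60.2
```

>>> {"api": "play_rows", "payload": {
  "deltas": [1,1,2,0,0,0,0,1,1,3,0,0,0,0,1,1,3,0,0,0,0]
}}

```text
clock: 10.78
eef_pos: [489.0, -107.6, 47.8]
tool_rot: [3.141, -0.0, 1.4]
force: [-0.2, 0.6, 4.9]
width: 41.1
gripper_force: 60.5
```

Contact, so I release and retreat.

>>> {"api": "play_rows", "payload": {
  "deltas": [0,0,0,0,0,0,0.3,0,0,0,0,0,0,0.6,0,0,0,0,0,0,1,0,0,0,0,0,0,1,0,0,-20,0,0,0,1,0,0,-60,0,0,0,1,0,0,-100,0,0,0,1,0,0,-100,0,0,0,1]
}}

```text
clock: 11.78
eef_pos: [490.6, -108.2, 149.8]
tool_rot: [3.136, 0.0, 1.4]
force: [-0.3, 0.6, 0.9]
width: 85.3
gripper_force: 0.0
```

Run:
```python
from h import *
print(go([442.5,255.2],140),read_state()["eef_pos"])
```

```text
(array([ 349.9, -109.3,    9.1]), array([0.006, 0.   , 0.001])) [ 490.64483319 -108.1984224   149.782901  ]
```

>>> {"api": "play_rows", "payload": {
  "deltas": [58,-18,0,0,0,0,1,116,-36,0,0,0,0,1,175,-55,0,0,0,0,1,233,-73,0,0,0,0,1,291,-91,0,0,0,0,1,350,-109,10,0,0,0,1,350,-109,60,0,0,0,0.7,350,-109,60,0,0,0,0.7,350,-109,60,0,0,0,0.7]
}}

```text
clock: 12.9
eef_pos: [441.4, 254.2, 87.7]
tool_rot: [3.142, 0.001, 1.397]
force: [-0.1, 0.5, 0.5]
width: 59.6
gripper_force: 0.0
```

Run:
```python
from h import *
import cv2
print(go([442.5,255.2],25),read_state()["eef_pos"])
t=get_image("top")[:,:,::-1];s=get_image("side")[:,:,::-1]
cr=lambda im,x,y,w,h,k:cv2.convertScaleAbs(cv2.resize(im[y:y+h,x:x+w],None,fx=k,fy=k,interpolation=cv2.INTER_CUBIC),alpha=1.5)
cv2.imwrite("pics/p3.png",np.vstack([cr(t,340,190,140,80,4),cr(s,340,140,140,80,4)[:,:560]]))
```

```text
(array([ 1.2,  0.9, 62.7]), array([ 0.   ,  0.001, -0.002])) [441.36470922 254.19419566  87.73571549]
```

View pics/p3.png

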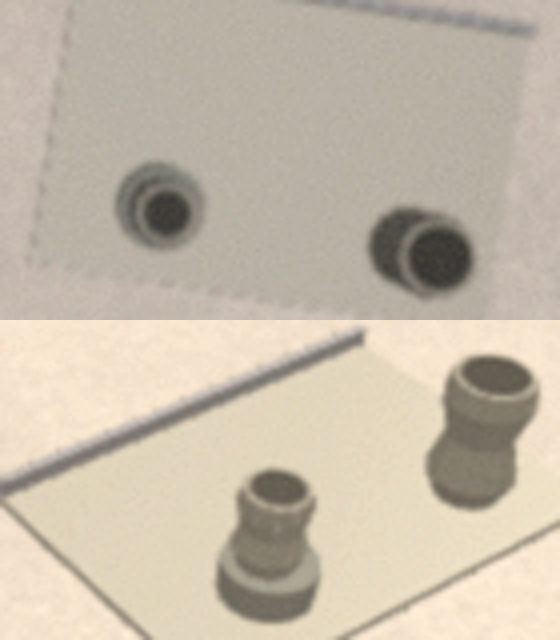

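The small vase stands on the riser, with its rim at (167,211) in the top crop and (277,170) in the side crop.

Run:
```python
from h import *
f=lambda n,x,y,ox,oy,z:ray(n,ox+(x+.5)/4-.5,oy+(y+.5)/4-.5,z)
print(f("top",167,211,340,190,89),"riser",f("top",160,206,340,190,33));print(f("side",277,170,340,140,89),"riser",f("side",268,242,340,140,33))
```

```text
[ 491.29084959 -107.03830829] riser [ 490.55982636 -108.80457278]
[ 486.85563967 -106.08228653] riser [ 486.33777108 -108.7466101 ]
```

>>> {"api": "play_rows", "payload": {
  "deltas": [1,1,40,0,0,0,0.7,1,1,60,0,0,0,0.7,1,1,62,0,0,0,0.7,1,1,62,0,0,0,0.7,1,1,62,0,0,0,0,1,1,62,0,0,0,0,1,1,62,0,0,0,0,1,1,62,0,0,0,0,1,1,62,0,0,0,0]
}}

```text
clock: 14.12
eef_pos: [442.4, 256.9, 26.3]
tool_rot: [3.141, -0.001, 1.4]
force: [-0.8, 0.1, 7.9]
width: 22.0
gripper_force: 58.4
```

>>> {"api": "play_rows", "payload": {
  "deltas": [0,0,-30,0,0,0,0,0,0,-80,0,0,0,0,0,0,-130,0,0,0,0,0,0,-130,0,0,0,0]
}}

```text
clock: 14.62
eef_pos: [444.3, 257.8, 158.9]
tool_rot: [3.136, -0.005, 1.4]
force: [-0.6, -0.1, -0.8]
width: 22.3
gripper_force: 58.8
```

Run:
```python
from h import *
print(go([473.8,-191.6],60),read_state()["eef_pos"],read_state()["width"])
```

```text
(array([-438.4,  104.9,   97.2]), array([ 0.006, -0.005,  0.001])) [444.25999786 257.78597815 158.89900933] 22.26747528247271
```

>>> {"api": "play_rows", "payload": {
  "deltas": [-55,13,0,0,0,0,0,-110,26,0,0,0,0,0,-165,39,0,0,0,0,0,-220,52,0,0,0,0,0,-275,66,0,0,0,0,0,-330,79,0,0,0,0,0,-385,92,0,0,0,0,0,-438,105,0,0,0,0,0,-438,105,0,0,0,0,0,-438,105,50,0,0,0,0]
}}

```text
clock: 15.88
eef_pos: [473.3, -194.0, 106.4]
tool_rot: [3.135, 0.001, 1.399]
force: [0.9, 0.6, -2.2]
width: 22.2
gripper_force: 58.9
```

>>> {"api": "play_rows", "payload": {
  "deltas": [0,0,45,0,0,0,0,0,0,45,0,0,0,0,0,0,45,0,0,0,0]
}}

```text
clock: 16.25
eef_pos: [471.3, -192.7, 61.0]
tool_rot: [3.141, 0.0, 1.4]
force: [1.0, 0.3, -0.1]
width: 22.0
gripper_force: 59.0
```

Run:
```python
from h import *
print(go([473.8,-191.6],29),read_state()["eef_pos"])
```

```text
(array([ 1.5,  2.3, 32. ]), array([0.   , 0.   , 0.002])) [ 471.26606756 -192.69111706   61.04217975]
```

>>> {"api": "play_rows", "payload": {
  "deltas": [2,2,16,0,0,0,0,2,2,27,0,0,0,0,2,2,30,0,0,0,0,2,2,32,0,0,0,0,2,2,32,0,0,0,0]
}}

```text
clock: 16.88
eef_pos: [473.3, -191.5, 28.5]
tool_rot: [3.141, 0.0, 1.399]
force: [0.3, -1.2, -1.7]
width: 22.1
gripper_force: 59.0
```

>>> {"api": "play_rows", "payload": {
  "deltas": [0,0,1,0,0,0,0,0,0,1,0,0,0,0.3,0,0,1,0,0,0,0.6,0,0,1,0,0,0,0.6,0,0,-25,0,0,0,0.6,0,0,-80,0,0,0,0.6,0,0,-130,0,0,0,0.6,0,0,-130,0,0,0,0.6]
}}

```text
clock: 17.88
eef_pos: [475.5, -192.4, 161.7]
tool_rot: [3.134, 0.001, 1.4]
force: [0.7, 0.8, -0.4]
width: 51.3
gripper_force: 0.0
```

Run:
```python
from h import *
print(go([600,116],90,.28),read_state()["eef_pos"])
```

```text
(array([325.1,  69.7,  71.8]), array([ 0.007,  0.003, -0.451])) [ 475.54317566 -192.3601749   161.68241182]
```

>>> {"api": "play_rows", "payload": {
  "deltas": [54,12,0,0,0,-0.075,0.6,108,23,0,0,0,-0.15,0.6,162,35,0,0,0,-0.225,0.6,216,46,0,0,0,-0.3,0.6,270,58,20,0,0,-0.375,0.6,325,70,50,0,0,-0.45,0.6,325,70,72,0,0,-0.45,0.6,325,70,72,0,0,-0.45,0.6,325,70,72,0,0,-0.45,0.6]
}}

```text
clock: 19.0
eef_pos: [597.5, 115.7, 86.4]
tool_rot: [-3.141, 0.001, 1.848]
force: [-0.5, -0.0, -0.2]
width: 51.1
gripper_force: 0.0
```

Run:
```python
from h import *
import cv2
print(go([600,116],21,.28),read_state()["eef_pos"])
t=get_image("top")[:,:,::-1];s=get_image("side")[:,:,::-1]
cr=lambda im,x,y,w,h,k:cv2.convertScaleAbs(cv2.resize(im[y:y+h,x:x+w],None,fx=k,fy=k,interpolation=cv2.INTER_CUBIC),alpha=1.5)
cv2.imwrite("pics/p4.png",np.vstack([cr(t,340,190,140,70,4),cr(s,260,140,200,80,4)[:,:560]]))
cv2.imwrite("pics/p4.png",np.vstack([cv2.copyMakeBorder(cr(t,340,190,140,70,4),0,0,0,240,0),cr(s,270,140,200,80,4)]))
```

```text
(array([-0.3,  2.6, 65.4]), array([-0.   ,  0.001, -0.003])) [597.45485315 115.68778691  86.42122077]
```

View pics/p4.png

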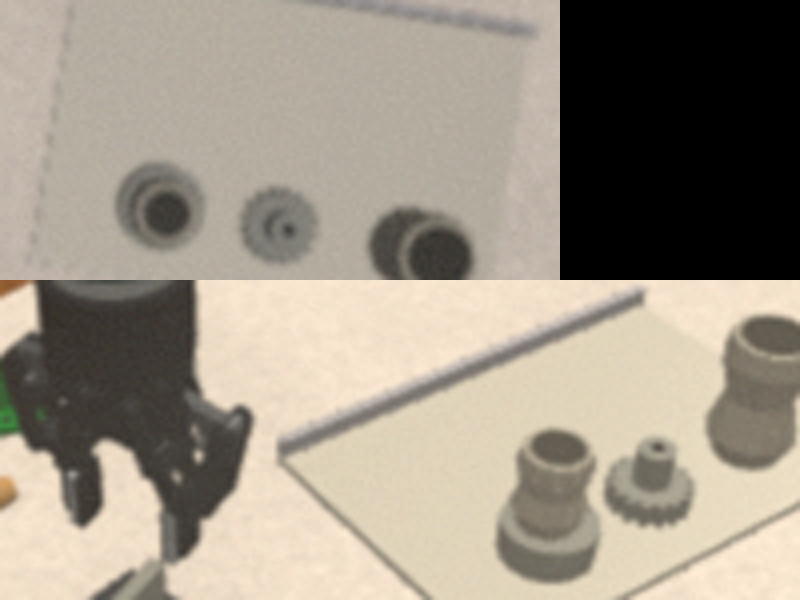

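The gear stands hub up at (279,225) in the top crop, and the open fingers straddle the bracket wall.

Run:
```python
from h import *
g=ray("top",340+289.5/4-.5,190+230.5/4-.5,50);g2=ray("side",270+657.5/4-.5,140+(445.5-280)/4-.5,50)
print(g,g2)
```

```text
[ 474.41356224 -193.2313537 ] [ 473.96361354 -195.62297484]
```

>>> {"api": "play_rows", "payload": {
  "deltas": [0,2,35,0,0,0,0.6,0,2,60,0,0,0,0.6,0,2,65,0,0,0,0.6,0,2,65,0,0,0,0.6,0,2,65,0,0,0,0,0,2,65,0,0,0,0,0,2,65,0,0,0,0,0,2,65,0,0,0,0,0,2,65,0,0,0,0]
}}

```text
clock: 20.23
eef_pos: [600.3, 117.8, 22.3]
tool_rot: [3.14, 0.0, 1.85]
force: [-0.3, -0.4, 5.5]
width: 9.1
gripper_force: 59.4
```

>>> {"api": "play_rows", "payload": {
  "deltas": [0,0,-30,0,0,0,0,0,0,-80,0,0,0,0,0,0,-100,0,0,0,0,0,0,-100,0,0,0,0]
}}

```text
clock: 20.72
eef_pos: [600.5, 117.8, 122.8]
tool_rot: [3.138, 0.0, 1.85]
force: [-0.3, 1.0, -1.3]
width: 9.2
gripper_force: 58.6
```

Run:
```python
from h import *
print(go([562.9,-207.8],60),read_state()["eef_pos"],read_state()["width"])
```

```text
(array([-302.7, -126. ,   62.4]), array([ 0.003, -0.001,  0.451])) [600.46163515 117.83489601 122.81584255] 9.232351391232344
```

>>> {"api": "play_rows", "payload": {
  "deltas": [-50,-21,0,0,0,0.075,0,-100,-42,0,0,0,0.15,0,-150,-63,0,0,0,0.225,0,-200,-84,0,0,0,0.3,0,-250,-105,0,0,0,0.375,0,-303,-126,10,0,0,0.45,0,-303,-126,40,0,0,0.45,0,-303,-126,62,0,0,0.45,0,-303,-126,62,0,0,0.45,0,-303,-126,62,0,0,0.45,0]
}}

```text
clock: 21.98
eef_pos: [561.7, -208.3, 59.1]
tool_rot: [-3.141, 0.0, 1.4]
force: [0.5, -0.9, -0.1]
width: 9.1
gripper_force: 58.6
```

Run:
```python
from h import *
print(go([562.9,-207.8],25),read_state()["eef_pos"],read_state()["width"])
```

```text
(array([ 0.8,  1.1, 34.1]), array([-0.001,  0.   ,  0.001])) [ 561.65868995 -208.34916513   59.13001164] 9.1456459854699
```

>>> {"api": "play_rows", "payload": {
  "deltas": [1,1,18,0,0,0,0,1,1,30,0,0,0,0,1,1,33,0,0,0,0,1,1,35,0,0,0,0,1,1,35,0,0,0,0]
}}

```text
clock: 22.6
eef_pos: [563.1, -207.8, 24.5]
tool_rot: [3.141, 0.0, 1.4]
force: [0.4, 0.3, -1.4]
width: 9.4
gripper_force: 58.7
```

>>> {"api": "play_rows", "payload": {
  "deltas": [0,0,1,0,0,0,0,0,0,1,0,0,0,0.25,0,0,1,0,0,0,0.5,0,0,1,0,0,0,0.5,0,0,-25,0,0,0,0.5,0,0,-80,0,0,0,0.5,0,0,-150,0,0,0,0.5,50,20,-170,0,0,0,0.5,100,40,-170,0,0,0,0.5,150,60,-170,0,0,0,0.5]
}}

```text
clock: 23.85
eef_pos: [648.5, -68.5, 195.1]
tool_rot: [3.14, -0.0, 1.4]
force: [-0.1, -0.2, 0.0]
width: 42.8
gripper_force: 0.0
```

>>> {"api": "play_rows", "payload": {
  "deltas": [50,0,0,0,0,0,0.5,100,0,0,0,0,0,0.5,150,0,0,0,0,0,0.5,200,0,0,0,0,0,0.5,200,0,0,0,0,0,0.5]
}}

```text
clock: 24.48
eef_pos: [681.2, 134.7, 193.3]
tool_rot: [-3.14, -0.004, 1.409]
force: [-0.0, 0.0, -0.1]
width: 42.5
gripper_force: 0.0
```

Run:
```python
from h import *
import cv2
t=get_image("top")[:,:,::-1];s=get_image("side")[:,:,::-1]
cr=lambda im,x,y,w,h,k:cv2.convertScaleAbs(cv2.resize(im[y:y+h,x:x+w],None,fx=k,fy=k,interpolation=cv2.INTER_CUBIC),alpha=1.5)
cv2.imwrite("pics/p5.png",np.vstack([cr(t,340,190,140,75,4),cr(s,340,140,140,75,4)]))
```

```text
(no output)
```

View pics/p5.png

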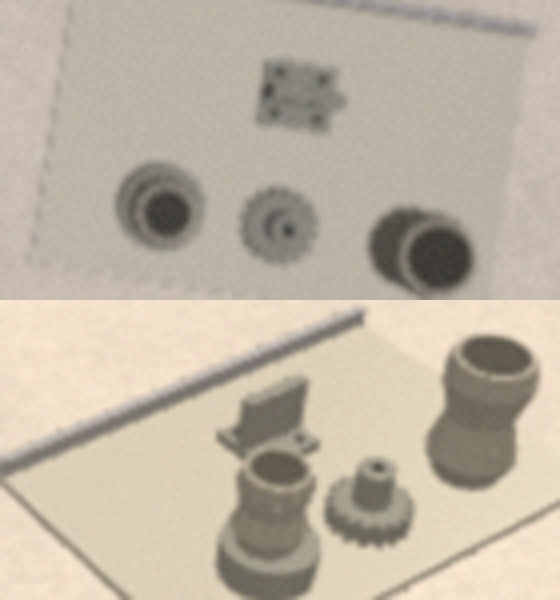

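Everything stands upright. The bracket holes average (299,95) in the top crop, so I check the numbers before handing in.

Run:
```python
from h import *
f=lambda x,y,z:ray("top",340+(x+.5)/4-.5,190+(y+.5)/4-.5,z)
T=f(437,257,98);b=f(299,95,16);g=f(289,230,50);r=f(160,206,33)
q=lambda a:np.round([(a-T)@X,(a-T)@Y],1)
d=f(283,70,16)-f(325,77,16)
print(q(b),q(g),q(r),np.linalg.norm(b-g),"yaw err",np.arctan2(-d[0],d[1])-TH)
ok=abs(q(b)[0]-90)<14 and abs(q(b)[1]-85)<14 and abs(np.linalg.norm(b-g)-90)<9
if ok: print(finish_job())
```

```text
[91.6 86.2] [-0.4 86.1] [  1.1 172.1] 91.99044323577353 yaw err -0.010585181437124891
the job is handed in; nothing more can be done
None
```

The job is handed in at about 24.5 s on the clock: all four prints stand upright on the board and measured within tolerance in the camera images before hand-in, and the ring, scraper and glue bottle were left alone.

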